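Seat and lock an ice screw in its filing jig

ROBOT

A 6-joint arm with a two-finger parallel gripper is mounted at the origin on the work surface. World frame = base frame: x ahead of the robot, y to its left, z up, the work surface at z = 0. Lengths are in m, angles in degrees, forces in N, time in s.
With the tool pointing down it reaches from about 0.4 to 0.825 m from the base axis. Payload 7 kg.
Tool frame: the origin (TCP) lies midway between the tips of the shut fingers; the grasp point (between the pads) lies 19 mm behind it; x points along the fingers, z is the direction in which the jaws open and shut, and the axes are right-handed (so a half turn about x gives the same grasp; the last joint's range is limited). The gripper opens to 88 mm and grips with 3 to 60 N. Pads are 19 mm wide; open, the fingers measure 130 mm over their backs; the gripper's body (78 mm by 193 mm) begins 47 mm behind the grasp point.
Start: joints at [85.72, 20.546, 0.682, 0, -70.136, -16.507], TCP at [0.24, 0.631, 0.227] pointing down, gripper open.
Joint ranges: [-176.03, 176.03], [-82.01, 121.73], [-58.28, 71.71], [-173.87, 95.51], [-174.79, -0.11], [-173.66, 173.66]. Speed limits (degrees/s): [136.94, 136.94, 172.46, 180, 180, 180].

INTERFACE

Orientations are given as [roll, pitch, yaw] about the fixed x, y, z axes, in that order (R = Rz(yaw) Ry(pitch) Rx(roll)).
In Python, from plant import ctrl gives the robot as it stands. The module is installed in compiled form; this text tells all that it offers.
- The arm moves only by the tool servo_tool, never from a script. Its argument "deltas" is a list of rows, each a list of 3 entries, a list of its own where there are three numbers: the turn, a rotation vector about the tool's x, y, z in degrees, then the shift along the tool's x, y, z in cm, then the finger opening in cm, from 0 to 8.76. A call has 1 to 5 rows; each row is the pose to reach, as a shift and turn from the pose measured when the call began, along the tool's axes at that moment; what a row does not reach only later rows make up. A row lasts 1/10 s, in which the tool goes at most 50 mm and 8.59 degrees, less where a joint would pass 70% of its speed; a pose out of reach is approached as far as the arm can. A call with a gripper value outside its range is refused whole. The fingers move at their own pace and stop on an object; the grip force is fixed at half the most. Time passes only in rows, so rows that repeat a pose let the fingers close. It gives the time, the measured TCP pose, the force and the opening at its end, in the units of the state.
- ctrl.get_obs(): the state, without advancing time (a new reading comes with each control period).
- ctrl.snapshot(name): name is "side" or "top" or "wrist"; returns a dict with "image" (384x512x3 uint8, red, green, blue), "vertical_fov" (degrees; the focal length in pixels is half the picture's height over the tangent of half this angle, whatever the lens; pixels are square), "cx", "cy" (the principal point, pixels), "k1" (the pictures are not rectified: a ray, as slopes to the right and down, at radius r is drawn at 1 + k1 r^2 times it, then the intrinsics apply), "rvec" (rotation vector, rad) and "tvec" (3), from world to camera coordinates, as OpenCV has them. Camera axes: x right, y down, z forward; pixel columns grow to the right and rows downward; lengths in m; the calibration is good to about 2 mm. A picture is of the moment at which its call begins. There is no depth.
- ctrl.close_job(): hands the job in, once; it reports no verdict.
The state is a dict: "clock": time; "joint_pos": joint angles; "qvel": joint speeds; "tau": joint torques, N m; "tool_pos": TCP position; "orientation": TCP orientation; "force": force on the tool from outside, world axes, zero at the start; "moment": the same for the moment, N m; "opening": finger opening in m.
Only numpy, scipy, OpenCV 4.12 (cv2) and the standard library are available. Lean on these libraries where they do the work, as an engineer would, in place of code of your own. Each camera call takes 0.05 s, during which the arm holds its last target. There are 200 camera calls.

TASK

Get the ice screw ready for filing, working with the fingertips only: push it along its V channel until its hub is right up against the end of the block, without lifting it out. Then push the toggle clamp's raised handle down until it snaps over centre and locks the rubber pad on the tube, let go, and leave the headlamp, the carabiners and the trowel where they lie.

Things in the scene. Friction and masses are not known exactly. Their poses are not given: they have to be found in the camera images.
- jig: Filing jig that does not move: wooden block on a plywood foot, with a V channel and a toggle clamp. Origin on the shelf under the middle of the channel; x along the channel, away from the screw's hub; y to the clamp's side; z up. In mm: block and foot x -45..45; foot y -45..195, top z 22; block y -31..134, top z 65; channel rims z 75. The channel runs at y 0; tube axis at z 68.
- bracket_hinge (a point): Pivot of the clamp's arm at jig x 0, y 60, z 85 mm, in a bracket 28 mm wide (y 49..111, up to z 93). The arm is 66 mm long. With the clamp open it stands raised some 52 degrees, leaning over the tube: arm, pad and spindle then reach from jig y 5 to 60 and up to 156 mm above the shelf; handle and raised arm form a V open to the top.
- clamp_handle (a joint): Toggle clamp handle, rad. 0 = open, raised 60 degrees above level, leaning to the jig's +y. Grows as it is pushed down in the jig's y-z plane (x 0): 1.05 level = dead centre, 1.17 = stop, locked. A light spring throws it open again if let go before centre; from about 0.8 the pad bears on the tube and it is stiff (4 to 6 N at the grip); past centre it snaps to the stop and stays.
- handle_hinge (a point): The handle's pivot, fixed in the jig at x 0, y 100, z 85 mm.
- handle_grip (a point): Middle of the handle's black grip, on its centre line, 73 mm from the pivot. The grip is 13 mm wide and 17 mm deep, and runs from 40 to 114.5 mm from the pivot.
- handle_tip (a point): Outer end of the handle's grip, on its centre line, 114.5 mm from the pivot; it starts about 184 mm above the shelf and ends about 71 mm above it.
- clamp_pad: Black rubber pad, 16 mm across, on a steel spindle at the free end of the clamp's arm. Origin: on the spindle's axis, 13 mm behind the pad's face; z along the spindle, away from the face. When locked it presses straight down on the tube above the middle of the channel with some 25 N.
- screw_shoulder (a point): Front face of the ice screw's hub, on the screw's axis. The loose steel screw (0.15 kg) lies in the channel: tube 18 mm across, 165 mm long towards jig +x; hub 31 mm across, 18 mm thick at the jig's -x end; a hanger eye hangs 48 mm below the axis. This face starts 15 to 40 mm short of the block's end face at jig x -45 mm; fully seated, the two faces touch.
- screw_cap (a point): Centre of the flat outer end face of the hub (31 mm across), 18 mm behind the shoulder, 68 mm above the shelf: the face to push on. A winding knob 11 mm across hangs 36 mm below it and sticks out 22 mm further.
- screw_mid (a point): Point on the axis of the screw's tube, 80 mm ahead of the shoulder; 68 mm above the shelf while the tube lies in the channel.
- headlamp: Teal headlamp without its strap, about 45 x 70 x 46 mm; loose bystander beside the block on the jig's -y side. Origin: underside centre.
- carabiner_a: Gold carabiner, 114 x 54 x 10 mm, lying flat; loose bystander. Origin: underside centre, x along its length.
- carabiner_b: A second such carabiner lying crossed on top of the first. Origin: underside centre.
- trowel: Orange plastic trowel, 233 x 60 x 12 mm, lying beyond the jig; loose bystander. Origin: underside, near its middle; x towards the blade.
There are look-alikes about, which are no part of the job. Leave any purple or red look-alike of the part that bears screw_shoulder alone.

How it is judged:
By the outcome, as a careful person would: the job done as asked, in the order asked, and still so for the second after the job is handed in, with the robot touching nothing.
It also fails if it takes over 48 s, if anything falls off the work surface, if the arm or the gripper's body presses on something with over 40 N, if the wrist force passes 120 N, or if a joint passes its speed limit or range.

## Working session

There is one attempt and no reset: what is moved stays moved. The work goes in short steps, Python scripts to look and compute and a tool call to move; the robot and the scene stay as the last step left them, time stands still between calls to the robot, and variables do not carry over. Pictures are saved under pics/ and viewed, on a budget of 10 in all, crops included, one or two more only if the job needs it, and the job is handed in when it is done.

Besides the shell and the picture viewer there is one more tool, called after "Emit:" as name(argument=value, ...) on one line, values as JSON. servo_tool: Moves the arm, as the interface text tells. Its arguments: {"type":"object","properties":{"deltas":{"type":"array","items":{"type":"array"}}},"required":["deltas"]}

```bash
mkdir -p pics; cat > h.py <<'E'
import numpy as np, cv2
from scipy.spatial.transform import Rotation as R
from plant import ctrl
import pickle
def snap(n,f):
    s=ctrl.snapshot(n); cv2.imwrite(f'pics/{f}.png',cv2.cvtColor(s['image'],cv2.COLOR_RGB2BGR)); pickle.dump(s,open(f'pics/{f}.pkl','wb')); return s
def cam(f):
    s=pickle.load(open(f'pics/{f}.pkl','rb')); F=192/np.tan(np.radians(s['vertical_fov'])/2)
    return s,np.array([[F,0,s['cx']],[0,F,s['cy']],[0,0,1.]]),np.array([s['k1'],0,0,0.])
def ray(f,px):
    s,K,d=cam(f); u=cv2.undistortPointsIter(np.array([[px]],float),K,d,None,None,(3,50,1e-9))[0,0]
    M=cv2.Rodrigues(np.array(s['rvec'],float))[0]; t=np.array(s['tvec'],float).ravel()
    v=M.T@np.array([*u,1]); return -M.T@t, v/np.linalg.norm(v)
def atz(f,px,z):
    o,v=ray(f,px); return o+v*(z-o[2])/v[2]
def tri(*fp):
    A=0;b=0
    L=[ray(f,p) for f,p in fp]
    for o,v in L:
        P=np.eye(3)-np.outer(v,v);A=A+P;b=b+P@o
    x=np.linalg.solve(A,b); return x,[np.linalg.norm((np.eye(3)-np.outer(v,v))@(x-o)) for o,v in L]
def proj(f,X):
    s,K,d=cam(f); return cv2.projectPoints(np.array(X,float).reshape(-1,1,3),np.array(s['rvec'],float),np.array(s['tvec'],float),K,d)[0][:,0]
E
python3 - <<'E'
from h import *
a=[snap(n,n+'0') for n in('side','top','wrist')]
print([(x['vertical_fov'],x['k1']) for x in a])
print(ctrl.get_obs())
im=np.vstack([np.hstack([cv2.imread('pics/side0.png'),cv2.imread('pics/top0.png')])])
for n in('side0','top0'): print(n,ray(n,(256,192)))
cv2.imwrite('pics/w0b.png',cv2.resize(cv2.imread('pics/top0.png'),(800,600),interpolation=cv2.INTER_CUBIC))
cv2.imwrite('pics/s0b.png',cv2.resize(cv2.imread('pics/side0.png'),(800,600),interpolation=cv2.INTER_CUBIC))
E
```

```text
[(53.72650981014285, -0.09543316655278757), (53.29344775362083, -0.001443552070985085), (62.790401813173176, -0.07256797149860757)]
{'clock': 0.15, 'joint_pos': array([ 8.57180758e+01,  2.05832665e+01,  6.47342113e-01, -1.52764155e-02,
       -7.01366088e+01, -1.65066320e+01]), 'qvel': array([-0.05534344, -0.11268389,  0.12505388,  0.10199498, -0.0156138 ,
       -0.05055667]), 'tau': array([-1.11568457e-03, -5.83272958e+01,  2.93293279e+01,  7.00136885e+00,
        8.77620536e-03, -1.08443389e-04]), 'tool_pos': array([0.2394648 , 0.63070704, 0.2258332 ]), 'orientation': array([   5.30747973,   89.92605816, -105.48627616]), 'force': array([-0.55810642, -0.7546946 , -0.01215818]), 'moment': array([0.0264545 , 0.01154856, 0.02531116]), 'opening': 0.08795518441669123}
side0 (array([ 0.2513062 , -0.55830764,  0.81586371]), array([ 0.30248268,  0.62580963, -0.71893431]))
top0 (array([0.41752867, 0.03369352, 1.12413398]), array([ 0.11303237, -0.02674735, -0.99323122]))
```

View pics/w0b.png

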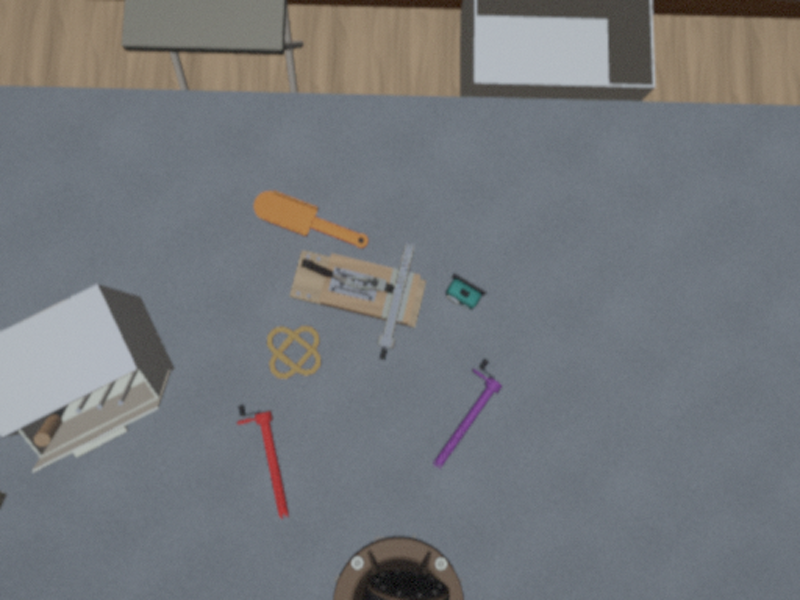

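View pics/s0b.png

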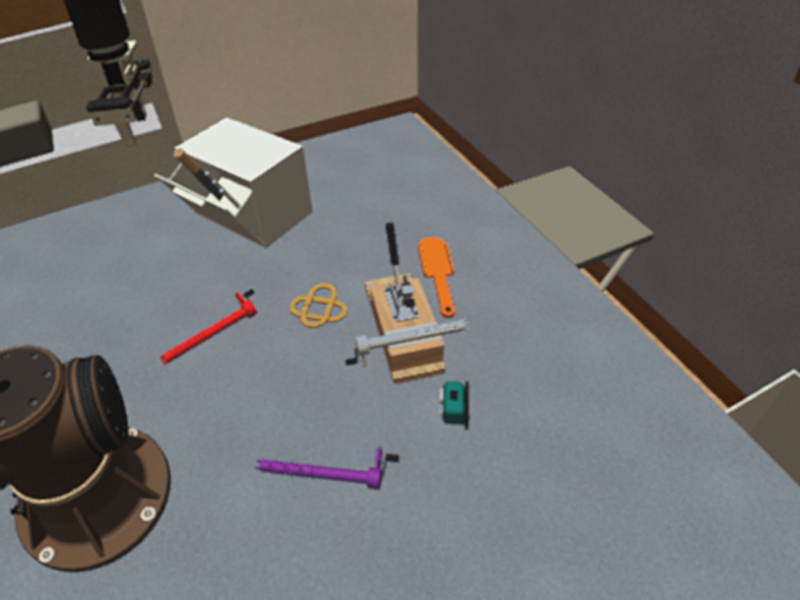

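The top view shows the silver screw in the channel at (395,300), with its hub at (385,342), which is the end nearer the robot. The handle is at (318,268). The red screw at (265,420) and the purple one at (492,385) are the look-alikes. The headlamp is at (465,292), the carabiners at (293,352) and the trowel at (310,218). I'll choose the silver screw in the jig and enlarge both views of it.

```bash
python3 - <<'E'
import cv2,numpy as np
a=cv2.imread('pics/top0.png')[150:240,180:285]; b=cv2.imread('pics/side0.png')[135:250,215:315]
a=cv2.resize(a,None,fx=4,fy=4,interpolation=cv2.INTER_CUBIC);b=cv2.resize(b,None,fx=3.8,fy=3.8,interpolation=cv2.INTER_CUBIC)
c=np.zeros((440,800,3),np.uint8);c[:360,:420]=a;c[:437,420:800]=b
cv2.imwrite('pics/c1.png',c)
E
```

```text
(no output)
```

View pics/c1.png

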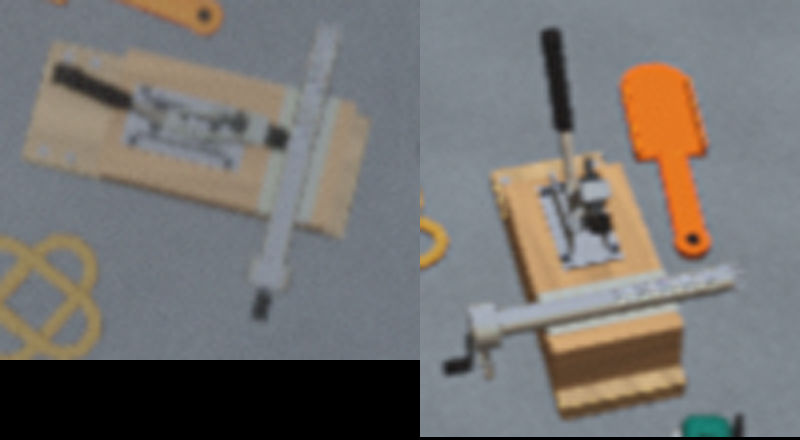

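```bash
python3 - <<'E'
from h import *
T=lambda u,v:('top0',(u/4+180-.4,v/4+150-.4)); S=lambda u,v:('side0',((u-420)/3.8+215-.4,v/3.8+135-.4))
for n,t,s in [('hub',(270,272),(487,325)),('tip',(327,27),(738,277)),('htip',(62,72),(551,32)),('hgripend',(132,102),(565,128))]:
    print(n,tri(T(*t),S(*s)),[atz(*T(*t),.068),atz(*S(*s),.068)])
for n,t,z in [('foot -x+y',(22,160),.022),('foot +x+y',(52,42),.022),('block -x -y',(342,237),.065),('block +x -y',(370,122),.065)]: print(n,atz(*T(*t),z))
E
```

```text
hub (array([0.4658991 , 0.02869611, 0.07142997]), [np.float64(0.00018823594170457798), np.float64(0.0001882359417044913)]) [array([0.46623755, 0.02862477, 0.068     ]), array([0.46670466, 0.03144904, 0.068     ])]
tip (array([ 0.63961498, -0.00836362,  0.06607532]), [np.float64(0.0004109983383058367), np.float64(0.00041099833830571486)]) [array([ 0.63882051, -0.00813476,  0.068     ]), array([ 0.63903434, -0.00986264,  0.068     ])]
htip (array([0.58213946, 0.16062374, 0.18502499]), [np.float64(0.0002291591575049497), np.float64(0.00022915915750483344)]) [array([0.60289922, 0.17636122, 0.068     ]), array([0.64323938, 0.29404158, 0.068     ])]
hgripend (array([0.57257657, 0.12168706, 0.12990265]), [np.float64(0.0004965881374340687), np.float64(0.0004965881374344077)]) [array([0.58273512, 0.12700056, 0.068     ]), array([0.60103051, 0.18316296, 0.068     ])]
foot -x+y [0.54590771 0.20916719 0.022     ]
foot +x+y [0.63300347 0.19062012 0.022     ]
block -x -y [ 0.49152455 -0.02084537  0.065     ]
block +x -y [ 0.57246582 -0.03935566  0.065     ]
```

```bash
cat >> h.py <<'E'
O=np.array([.5485,.0105]); YAW=np.radians(-12.2)
def j2w(x,y,z):
    c,s=np.cos(YAW),np.sin(YAW); return np.array([O[0]+c*x-s*y,O[1]+s*x+c*y,z])
def w2j(p):
    c,s=np.cos(YAW),np.sin(YAW); d=np.array(p[:2])-O; return np.array([c*d[0]+s*d[1],-s*d[0]+c*d[1],p[2]])
def plan(*targets):   # jig-frame TCP targets -> tool-axis turn (deg) and shifts (cm)
    o=ctrl.get_obs(); Rt=R.from_euler('xyz',o['orientation'],degrees=True); M=Rt.as_matrix()
    ey=np.array([-np.sin(YAW),np.cos(YAW),0]); z=ey*np.sign(ey@M[:,2]); x=np.array([0,0,-1.])
    G=np.column_stack([x,np.cross(z,x),z])
    print('t',o['clock'],'tcp',o['tool_pos'].round(4),'jig mm',(1e3*w2j(o['tool_pos'])).round(1),'F',o['force'].round(1)); print('axes\n',M.round(3))
    print('turn',np.degrees(R.from_matrix(M.T@G).as_rotvec()).round(2))
    for t in targets: print(t,(100*M.T@(j2w(*t)-o['tool_pos'])).round(2))
E
python3 - <<'E'
from h import *
k=.64
print(tri(('top0',(100*k,287*k)),('side0',(303*k,148*k))))
print(tri(('top0',(130*k,378*k)),('side0',(255*k,185*k))))
plan((-.135,0,.2),(-.135,.15,.3))
o=ctrl.get_obs();M=R.from_euler('xyz',o['orientation'],degrees=True).as_matrix()
for p in [(.24,.55,.33),(.27,.4,.33),(.35,.25,.3)]: print(p,w2j(p),(100*M.T@(np.array(p)-o['tool_pos'])).round(1))
E
```

```text
(array([0.54020653, 0.48665866, 0.16921475]), [np.float64(0.0026394792770465213), np.float64(0.0026394792770465443)])
(array([0.40704036, 0.43168985, 0.15574654]), [np.float64(0.013255488625471663), np.float64(0.013255488625471695)])
t 0.15 tcp [0.2395 0.6307 0.2258] jig mm [-433.1  540.9  225.8] F [-0.6 -0.8 -0. ]
axes
 [[-0.     0.935 -0.355]
 [-0.001 -0.355 -0.935]
 [-1.     0.     0.001]]
turn [-8.59  0.07 -0.  ]
(-0.135, 0, 0.2) [ 2.65 37.56 49.02]
(-0.135, 0.15, 0.3) [-7.37 35.32 34.21]
(0.24, 0.55, 0.33) [-0.41554253  0.46212218  0.33      ] [-10.4   2.9   7.5]
(0.27, 0.4, 0.33) [-0.35452133  0.32184954  0.33      ] [-10.4  11.   20.5]
(0.35, 0.25, 0.3) [-0.24462934  0.19214313  0.3       ] [-7.4 23.8 31.7]
```

Emit:
servo_tool(deltas=[[[0,0,0],[-5,0,0],0],[[0,0,0],[-9,1,4],0],[[-3,0,0],[-9,4,8],0],[[-6,0,0],[-9,7,12],0],[[-8.6,0,0],[-9,10,16],0]])

```text
clock: 0.65
tool_pos: [0.2748, 0.4489, 0.3161]
orientation: [-8.7, 89.9, -110.7]
force: [0.4, -0.3, 0.8]
opening: 0.0529
```

```bash
python3 -c "
from h import *
plan((-.135,0,.25),(-.135,0,.16),(-.135,0,.1))"
```

```text
t 0.65 tcp [0.2748 0.4489 0.3161] jig mm [-360.2  370.7  316.1] F [ 0.4 -0.3  0.8]
axes
 [[-0.     0.978 -0.208]
 [-0.001 -0.208 -0.978]
 [-1.    -0.     0.001]]
turn [0.17 0.05 0.01]
(-0.135, 0, 0.25) [ 6.64 22.41 37.13]
(-0.135, 0, 0.16) [15.64 22.41 37.12]
(-0.135, 0, 0.1) [21.64 22.41 37.12]
```

Emit:
servo_tool(deltas=[[[0,0,0],[0,2.4,4.4],0],[[0,0,0],[0,5,9],0],[[0,0,0],[1,8,13],0],[[0,0,0],[2,10,17],0],[[0,0,0],[3,12,21],0]])

```text
clock: 1.15
tool_pos: [0.3483, 0.2164, 0.286]
orientation: [-11.4, 90.0, -113.5]
force: [1.4, 0.7, 1.6]
opening: 0.0132
```

Emit:
servo_tool(deltas=[[[0,0,0],[1,2.4,4],0],[[0,0,0],[2,5,8],0],[[0,0,0],[3,7.5,12],0],[[0,0,0],[3.5,9.8,15.5],0],[[0,0,0],[3.5,9.8,15.5],0]])

```text
clock: 1.65
tool_pos: [0.4119, 0.0401, 0.25]
orientation: [-38.0, 89.9, -140.4]
force: [0.1, 0.3, -0.4]
opening: 0.0005
```

```bash
python3 -c "
from h import *
plan((-.135,0,.25),(-.135,0,.16),(-.135,0,.062))
snap('wrist','w1');snap('side','s1')
c=lambda f:cv2.imread(f'pics/{f}.png')
a=cv2.resize(c('w1'),None,fx=.8,fy=.8,interpolation=cv2.INTER_AREA)
cv2.imwrite('pics/w1b.png',cv2.resize(c('w1'),(800,600)))
print(proj('w1',[j2w(-.093,0,.068),j2w(-.075,0,.068),j2w(-.045,0,.068),j2w(.09,0,.068),j2w(-.045,-.031,.065),j2w(-.045,-.045,.022),j2w(-.045,.134,.065)])*800/512)"
```

```text
t 1.65 tcp [0.4119 0.0401 0.25  ] jig mm [-1.397e+02  1.000e-01  2.500e+02] F [ 0.1  0.3 -0.4]
axes
 [[-0.002  0.977 -0.214]
 [-0.002 -0.214 -0.977]
 [-1.    -0.002  0.002]]
turn [-0.16  0.11  0.09]
(-0.135, 0, 0.25) [0.   0.47 0.01]
(-0.135, 0, 0.16) [ 9.    0.49 -0.01]
(-0.135, 0, 0.062) [18.8   0.5  -0.03]
[[399.25351114 202.21911924]
 [399.13621257 175.30606473]
 [398.93568021 129.05867247]
 [397.98106173 -96.15984666]
 [445.3477777  129.28423976]
 [458.72373968 132.98467099]
 [200.57851273 132.2374563 ]]
```

View pics/w1b.png

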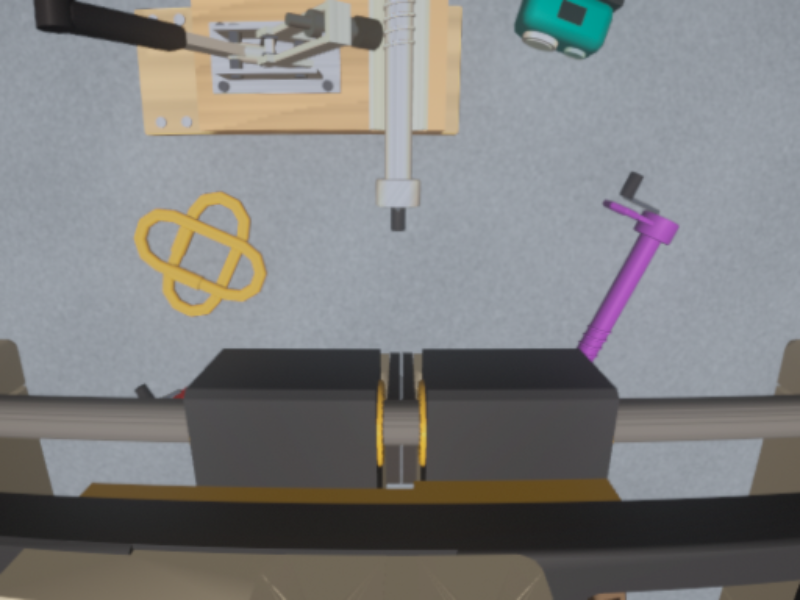

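The picture shows the silver hub at (398,193) with its cap edge at row 206. The shoulder is at row 179 and the block end at row 131, so the gap is about 31 mm. It matches the model to within 3 mm. Before lowering I'll check the camera's clearance to the clamp.

```bash
python3 -c "
from h import *
o=ctrl.get_obs();C,v=ray('w1',(256,192));M=R.from_euler('xyz',o['orientation'],degrees=True).as_matrix()
print('cam in tool mm',(1e3*M.T@(C-o['tool_pos'])).round(), 'axis',(M.T@v).round(2))
# cap edge top rim row 206, shoulder 179, block end 131, from wrist
for u,v_,z in[(398,206,.0835),(398,179,.0835),(398,131,.065),(398,206,.068),(398,179,.068)]: print((1e3*w2j(atz('w1',(u*.64,v_*.64),z))).round(1))
"
```

```text
cam in tool mm [-158.   74.    3.] axis [ 0.96 -0.27 -0.  ]
[-94.2   0.8  83.5]
[-76.9   0.7  83.5]
[-46.1   0.6  65. ]
[-95.6   0.9  68. ]
[-77.4   0.8  68. ]
```

Emit:
servo_tool(deltas=[[[0,0,0],[5,0,0],0],[[0,0,0],[10,0,0],0],[[0,0,0],[14,0,0],0],[[-0.1,0.1,0.1],[18,0.5,0],0],[[-0.1,0.1,0.1],[19,0.5,0],0]])

```text
clock: 2.25
tool_pos: [0.4144, 0.0422, 0.0578]
orientation: [-50.9, 89.8, -152.9]
force: [-1.0, -0.3, 0.3]
opening: 0.0005
```

Emit:
servo_tool(deltas=[[[0,0,0],[0,0.6,0],0],[[0,0,0],[0,1.2,0],0],[[0,0,0],[0,1.8,0],0],[[0,0,0],[0,2.2,0],0],[[0,0,0],[0,2.6,0],0]])

```text
clock: 2.75
tool_pos: [0.4409, 0.0369, 0.0587]
orientation: [-54.3, 89.9, -156.4]
force: [-0.1, -0.3, 0.3]
opening: 0.0005
```

```bash
python3 -c "
from h import *
plan((-.0725,0,.060))
"
```

```text
t 2.75 tcp [0.4409 0.0369 0.0587] jig mm [-110.7    3.1   58.7] F [-0.1 -0.3  0.3]
axes
 [[-0.002  0.978 -0.209]
 [-0.001 -0.209 -0.978]
 [-1.    -0.002  0.001]]
turn [0.15 0.07 0.09]
(-0.0725, 0, 0.06) [-0.13  3.82  0.32]
```

Emit:
servo_tool(deltas=[[[0,0,0],[0,0.3,0.2],0],[[0,0,0],[0,0.6,0.2],0],[[0,0,0],[0,0.9,0.2],0],[[0,0,0],[0,1.2,0.2],0],[[0,0,0],[0,1.5,0.2],0]])

```text
clock: 3.25
tool_pos: [0.4549, 0.0315, 0.0585]
orientation: [-53.5, 89.8, -155.6]
force: [-2.4, -0.4, 1.3]
opening: 0.0003
```

Emit:
servo_tool(deltas=[[[0,0,0],[0,0.3,0],0],[[0,0,0],[0,0.6,0],0],[[0,0,0],[0,0.9,0],0],[[0,0,0],[0,1.2,0],0],[[0,0,0],[0,1.5,0],0]])

```text
clock: 3.75
tool_pos: [0.4696, 0.0282, 0.0584]
orientation: [-53.3, 89.8, -155.3]
force: [-1.7, -0.9, 1.4]
opening: 0.0001
```

```bash
python3 -c "
from h import *
plan((-.0725,0,.060))
"
```

```text
t 3.75 tcp [0.4696 0.0282 0.0584] jig mm [-80.8   0.6  58.4] F [-1.7 -0.9  1.4]
axes
 [[-0.003  0.978 -0.209]
 [-0.001 -0.209 -0.978]
 [-1.    -0.003  0.002]]
turn [0.14 0.12 0.16]
(-0.0725, 0, 0.06) [-0.16  0.83  0.07]
```

Emit:
servo_tool(deltas=[[[0,0,0],[0,0.2,0],0],[[0,0,0],[0,0.4,0],0],[[0,0,0],[0,0.5,0],0]])

```text
clock: 4.05
tool_pos: [0.4746, 0.027, 0.0584]
orientation: [-52.6, 89.8, -154.7]
force: [-3.1, -2.3, 1.5]
opening: 0.0006
```

Emit:
servo_tool(deltas=[[[0,0,0],[0,0.15,0],0],[[0,0,0],[0,0.3,0],0]])

```text
clock: 4.25
tool_pos: [0.4755, 0.0264, 0.058]
orientation: [-65.3, 89.6, -167.4]
force: [-17.4, 9.1, 12.6]
opening: 0.0004
```

Emit:
servo_tool(deltas=[[[0,0,0],[0,0.1,0],0],[[0,0,0],[0,0.2,0],0]])

```text
clock: 4.45
tool_pos: [0.4755, 0.0263, 0.0579]
orientation: [-71.3, 89.4, -173.5]
force: [-17.5, 10.0, 14.0]
opening: 0.0001
```

Emit:
servo_tool(deltas=[[[0,0,0],[0,-1,0],0],[[0,0,0],[0,-2.5,0],0],[[0,0,0],[-2,-4,0],0],[[0,0,0],[-6,-5,0],0],[[0,0,0],[-10,-5,0],0]])

```text
clock: 4.95
tool_pos: [0.4265, 0.037, 0.1595]
orientation: [-70.9, 89.4, -173.0]
force: [1.3, 1.1, -0.0]
opening: 0.0003
```

```bash
python3 -c "
from h import *
plan((-.12,0,.2))
snap('wrist','w2');snap('side','s2')
a=cv2.imread('pics/w2.png')[0:220,150:360]; b=cv2.imread('pics/s2.png')[170:240,215:315]
a=cv2.resize(a,None,fx=2.5,fy=2.5,interpolation=3); b=cv2.resize(b,None,fx=2.7,fy=2.7,interpolation=3)
c=np.zeros((560,800,3),np.uint8); c[:550,:525]=a; c[:189,530:800]=b; cv2.imwrite('pics/c2.png',c)
print((proj('w2',[j2w(-.063,0,.068),j2w(-.045,0,.068),j2w(-.0463,0.03,.065)])-[150,0])*2.5)
"
```

```text
t 4.95 tcp [0.4265 0.037  0.1595] jig mm [-124.8    0.2  159.5] F [ 1.3  1.1 -0. ]
axes
 [[-0.01   0.978 -0.21 ]
 [-0.001 -0.21  -0.978]
 [-1.    -0.01   0.003]]
turn [0.08 0.19 0.54]
(-0.12, 0, 0.2) [-4.05  0.44  0.03]
[[264.05772001 295.17590902]
 [264.04475373 235.24446952]
 [167.09847463 240.02967615]]
```

View pics/c2.png

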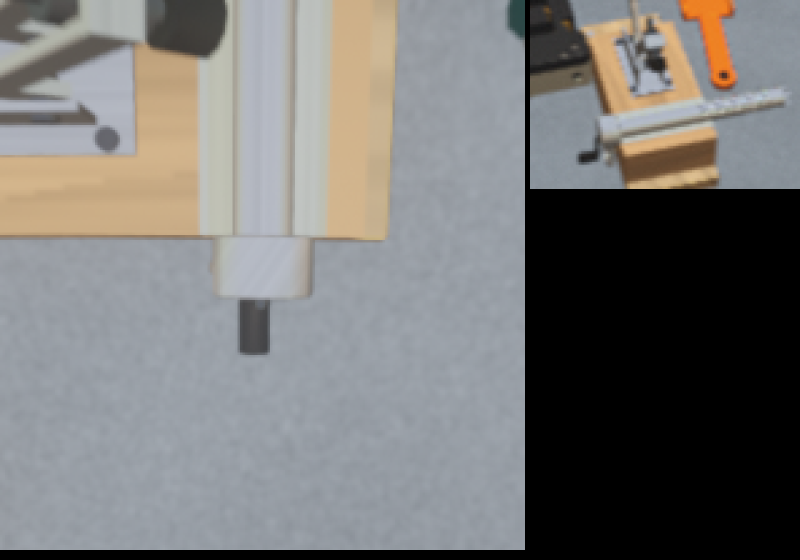

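The picture shows the hub seated: its shoulder edge is at row 236 and the block edge at row 237. The tube is still in the channel. Next is the handle.

Emit:
servo_tool(deltas=[[[0,0,0],[-5,0,0],0],[[0,0,0],[-10,1,-1],0],[[0,0,0.5],[-10,5,-4],0],[[0,0,0.5],[-10,9,-7],0],[[0,0,0.5],[-10,12.3,-10],0]])

```text
clock: 5.55
tool_pos: [0.5747, 0.1116, 0.2654]
orientation: [115.3, 89.2, 13.3]
force: [-0.5, -0.0, 0.8]
opening: 0.0002
```

```bash
python3 -c "
from h import *
plan((-.001,.100,.26),(-.001,.100,.165))
snap('wrist','w3');snap('side','s3');snap('top','t3')
a=cv2.imread('pics/s3.png')[110:240,200:330]; b=cv2.imread('pics/w3.png')
a=cv2.resize(a,None,fx=3,fy=3,interpolation=3); b=cv2.resize(b,(400,300))
c=np.zeros((400,800,3),np.uint8); c[:390,:390]=a; c[:300,400:800]=b; cv2.imwrite('pics/c3.png',c)
print((proj('w3',[j2w(-.001,.157,.184),j2w(-.001,.1365,.148)]))*400/512+[400,0])
"
```

```text
t 5.55 tcp [0.5747 0.1116 0.2654] jig mm [  4.3 104.3 265.4] F [-0.5 -0.   0.8]
axes
 [[ 0.013  0.978 -0.209]
 [ 0.003 -0.209 -0.978]
 [-1.     0.012 -0.006]]
turn [ 0.14 -0.33 -0.69]
(-0.001, 0.1, 0.26) [ 0.53 -0.53  0.44]
(-0.001, 0.1, 0.165) [10.03 -0.65  0.49]
[[549.35162537 161.08526372]
 [573.03828221 151.87559421]]
```

View pics/c3.png

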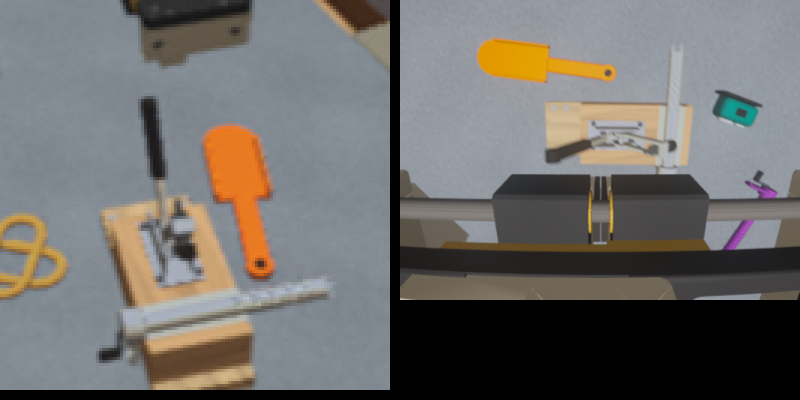

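The wrist view shows the handle tip at (552,157) against a predicted (549,161), so the model is good to a few mm. I'll lower the fingers into the V.

Emit:
servo_tool(deltas=[[[0,0,0],[3,-0.5,0.4],0],[[0,0,0],[6,-0.6,0.5],0],[[0,0,0],[8,-0.6,0.5],0],[[0,-0.3,-0.7],[9.5,-0.6,0.5],0],[[0,-0.3,-0.7],[9.5,-0.6,0.5],0]])

```text
clock: 6.2
tool_pos: [0.567, 0.1078, 0.1656]
orientation: [-55.2, 89.5, -157.3]
force: [0.3, -0.1, 0.1]
opening: 0.0003
```

```bash
python3 -c "
from h import *
T=[]
for th in (60,50,40,30,20,10,0,-7):
    t=np.radians(th);r=90;T.append((-.001,(100+r*np.cos(t)-8.5*np.sin(t)-21)/1e3,(85+r*np.sin(t)+8.5*np.cos(t))/1e3))
plan(*T)
"
```

```text
t 6.2 tcp [0.567  0.1078 0.1656] jig mm [ -2.5  99.  165.6] F [ 0.3 -0.1  0.1]
axes
 [[-0.008  0.978 -0.209]
 [-0.003 -0.209 -0.978]
 [-1.    -0.007  0.005]]
turn [0.15 0.29 0.42]
(-0.001, np.float64(0.11663878406783226), np.float64(0.1671922863405995)) [-0.17  0.15 -1.76]
(-0.001, np.float64(0.13033950710527722), np.float64(0.1594076945630436)) [ 0.6   0.16 -3.13]
(-0.001, np.float64(0.14248030519837243), np.float64(0.14936226263829985)) [ 1.6   0.17 -4.35]
(-0.001, np.float64(0.15269228634059948), np.float64(0.13736121593216774)) [ 2.79  0.18 -5.38]
(-0.001, np.float64(0.16066516465246358), np.float64(0.12376920017599041)) [ 4.15  0.19 -6.19]
(-0.001, np.float64(0.1661566882609298), np.float64(0.10899920189062749)) [ 5.62  0.21 -6.74]
(-0.001, np.float64(0.169), np.float64(0.0935)) [ 7.17  0.22 -7.03]
(-0.001, np.float64(0.16936504306666272), np.float64(0.08246840138248795)) [ 8.27  0.23 -7.08]
```

Emit:
servo_tool(deltas=[[[0,0,0],[0,0.1,-0.9],0],[[0,0,0],[0,0.2,-1.8],0],[[0,0,0],[0.3,0.2,-2.5],0],[[0,0,0],[0.6,0.2,-3.1],0],[[0,0,0],[1.1,0.2,-3.8],0]])

```text
clock: 6.7
tool_pos: [0.5773, 0.1454, 0.1548]
orientation: [-55.4, 89.6, -157.4]
force: [0.8, -1.3, 0.8]
opening: 0.0003
```

Emit:
servo_tool(deltas=[[[0,0,0],[0.5,0,-0.5],0],[[0,0,0],[1.1,0,-1.1],0],[[0,0,0],[1.7,0,-1.6],0]])

```text
clock: 7.0
tool_pos: [0.5807, 0.1615, 0.1371]
orientation: [-55.3, 89.6, -157.4]
force: [0.9, 0.0, 1.5]
opening: 0.0006
```

```bash
python3 -c "
from h import *
plan((-.001,.1606,.1238))
snap('side','s4');snap('top','t4')
a=cv2.imread('pics/s4.png')[110:240,200:330]; b=cv2.imread('pics/t4.png')[140:250,170:290]
a=cv2.resize(a,None,fx=3,fy=3,interpolation=3); b=cv2.resize(b,None,fx=3,fy=3,interpolation=3)
c=np.zeros((400,800,3),np.uint8); c[:390,:390]=a; c[:330,400:760]=b; cv2.imwrite('pics/c4.png',c)
"
```

```text
t 7.0 tcp [0.5807 0.1615 0.1371] jig mm [ -0.5 154.4 137.1] F [0.9 0.  1.5]
axes
 [[-0.007  0.978 -0.208]
 [-0.003 -0.208 -0.978]
 [-1.    -0.006  0.004]]
turn [0.18 0.24 0.35]
(-0.001, 0.1606, 0.1238) [ 1.33 -0.04 -0.63]
```

View pics/c4.png

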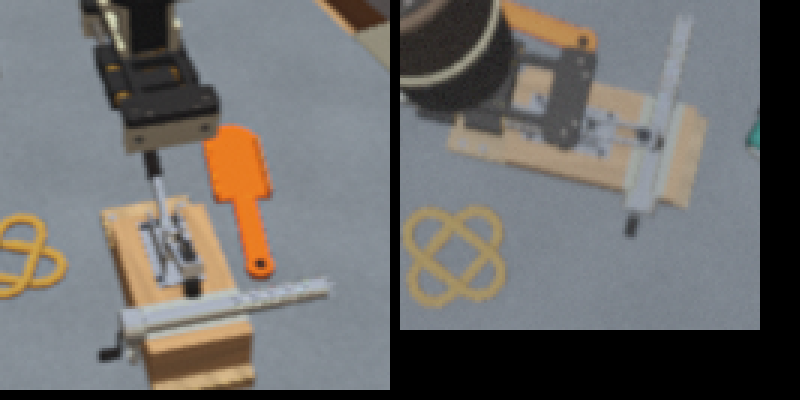

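The arm and pad are coming down and the handle is following the fingers. I'll keep along the arc.

Emit:
servo_tool(deltas=[[[0,0,0],[0.6,0,-0.3],0],[[0,0,0],[1.3,0,-0.6],0],[[0,0,0],[2.0,0,-0.9],0],[[0,0,0],[2.7,0,-1.1],0]])

```text
clock: 7.5
tool_pos: [0.5826, 0.1726, 0.109]
orientation: [-56.6, 89.5, -158.6]
force: [-0.7, 3.1, 5.8]
opening: 0.0005
```

Emit:
servo_tool(deltas=[[[0,0,0],[0.5,0,-0.1],0],[[0,0,0],[1.0,0,-0.2],0],[[0,0,0],[1.5,0,-0.3],0]])

```text
clock: 7.8
tool_pos: [0.5833, 0.176, 0.0939]
orientation: [-59.1, 89.6, -161.0]
force: [-0.3, 1.3, 2.4]
opening: 0.0003
```

Emit:
servo_tool(deltas=[[[0,0,0],[0.4,0,0],0],[[0,0,0],[0.8,0,0],0]])

```text
clock: 8.0
tool_pos: [0.5832, 0.1759, 0.0858]
orientation: [-55.6, 89.6, -157.5]
force: [-10.0, 0.9, 32.9]
opening: 0.0004
```

```bash
python3 -c "
from h import *
plan((-.001,.1690,.0825))
"
```

```text
t 8.0 tcp [0.5832 0.1759 0.0858] jig mm [ -1.  169.   85.8] F [-10.    0.9  32.9]
axes
 [[-0.007  0.978 -0.207]
 [-0.003 -0.207 -0.978]
 [-1.    -0.006  0.004]]
turn [0.23 0.25 0.36]
(-0.001, 0.169, 0.0825) [ 0.33  0.   -0.  ]
```

The 33 N upward force means the handle is at its stop. I'll retract straight up, move clear and look.

Emit:
servo_tool(deltas=[[[0,0,0],[-2,0,0],0],[[0,0,0],[-6,0,0],0],[[0,0,0],[-11,0,0],0],[[0,0,0],[-15,-1,0],0],[[0,0,0],[-19,-3,0],0]])

```text
clock: 8.5
tool_pos: [0.5551, 0.182, 0.2766]
orientation: [-52.6, 89.5, -154.7]
force: [0.5, 1.1, 0.2]
opening: 0.0005
```

Emit:
servo_tool(deltas=[[[0,0,0],[0,-4,-1],0],[[0,0,0],[0,-8,-2],0],[[0,0,0],[0,-12,-4],0],[[0,0,0],[0,-15,-5],0],[[0,0,0],[0,-15,-5],0]])

```text
clock: 9.0
tool_pos: [0.4162, 0.263, 0.2773]
orientation: [-56.5, 89.4, -158.3]
force: [0.4, -0.2, 0.4]
opening: 0.0005
```

```bash
python3 -c "
from h import *
plan((-.12,0,.2))
snap('side','s5');snap('top','t5');snap('wrist','w5')
a=cv2.imread('pics/s5.png')[110:240,200:330]; b=cv2.imread('pics/t5.png')[110:240,160:310]; w=cv2.imread('pics/w5.png')[:250]
a=cv2.resize(a,None,fx=3,fy=3,interpolation=3)[:300]; b=cv2.resize(b,None,fx=2.6,fy=2.6,interpolation=3)
w=cv2.resize(w,(520,254))
c=np.zeros((600,800,3),np.uint8); c[:300,:390]=a; c[:338,400:790]=b; c[340:594,:520]=w; cv2.imwrite('pics/c5.png',c)
print('side pred', (proj('s5',[j2w(-.001,.2137,.071)])-[200,110])*3,'top',(proj('t5',[j2w(-.001,.2137,.071)])-[160,110])*2.6+[400,0])
"
```

```text
t 9.0 tcp [0.4162 0.263  0.2773] jig mm [-182.7  218.9  277.3] F [ 0.4 -0.2  0.4]
axes
 [[-0.009  0.979 -0.206]
 [-0.004 -0.206 -0.979]
 [-1.    -0.008  0.005]]
turn [0.32 0.31 0.46]
(-0.12, 0, 0.2) [ 7.8   6.21 21.88]
side pred [[134.29739166 153.34475416]] top [[450.01871454 157.86102344]]
```

View pics/c5.png

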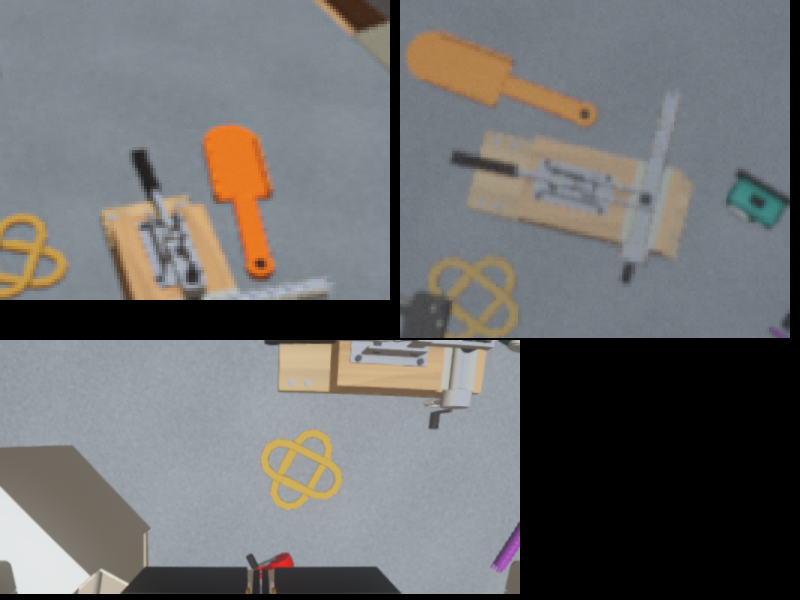

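The handle lies at its locked position, with its tip at (453,157) in the top panel against a predicted (450,158). The pad is on the tube and the bystanders are in place. One last crop will show whether the hub stayed seated.

```bash
python3 -c "
from h import *
b=cv2.imread('pics/w5.png')[0:110,380:512]; cv2.imwrite('pics/c6.png',cv2.resize(b,None,fx=5,fy=5,interpolation=3))
print((proj('w5',[j2w(-.046,0,.0835),j2w(-.046,.02,.065),j2w(-.046,-.031,.065)])-[380,0])*5)
"
```

```text
[[386.79224326 242.5700001 ]
 [254.9310493  250.26667269]
 [463.45015182 261.72205117]]
```

View pics/c6.png

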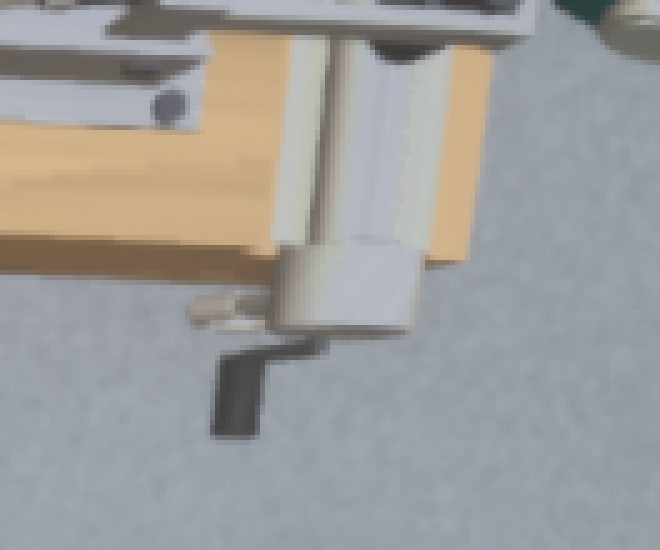

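The crop shows the hub's shoulder edge at row 243 (predicted 242.6 when seated), flush with the channel end, and the pad's dark disc on the tube at (405,50). I'm handing in.

```bash
python3 -c "
from plant import ctrl
print(ctrl.close_job())"
```

```text
the job is handed in; nothing more can be done
None
```

I pushed the silver screw about 31 mm along its channel until the hub met the block, then pushed the clamp handle down until it locked. I let go, backed the arm clear and handed the job in after about 9 s of the 48 s allowed.

- **Screw:** the push force rose to about 20 N (sideways) when the hub reached the block. The wrist pictures, taken before and after clamping, show the hub flush with the block end and the tube still in the channel.
- **Clamp:** the force dropped as the handle passed centre, then rose to 33 N (about 34 N in all) against the stop. The handle stayed down after I let go, with its tip within about 4 enlarged-crop pixels (some 1–2 image pixels) of the predicted locked position in the top and side views. The pad is on the tube.
- **Bystanders:** the headlamp, carabiners and trowel look unmoved in the final pictures. I did not touch the red or purple look-alikes.
- **Disagreements:** my model placed the block end about 1 mm off the measured one, which made no difference. While the hub was pressed against the block the tool also read a 14 N upward force that I did not explain; the later pictures show the screw properly seated. No check failed.

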